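# Uncover the blue chisel in the carver's tool tray

## Task

The blue-handled chisel is buried in the tool tray under the heavy stone rubbing block. First lift the rubbing block off and set it down upright in the middle of the green mat; then take out the blue chisel (not the brown wooden-handled one) and lay it lengthwise on the cork mat, its handle near the middle. Set both down on their mats, do not drop them.

Things in the scene. Friction and masses are not known exactly. Their poses are not given: they have to be found in the camera images.
- block_grip (a point): Centre of the rubbing block's pale beech grip bar: 110 (x) x 28 (y) x 34 mm high, on a dark slate plate 170 (x) x 122 x 14 mm; 0.6 kg. The point is 31 mm above the plate's underside, 17 mm above its top face. x along the bar, z up. It starts in the tray, bridging two ledges above the blue chisel and roughly parallel to it. Pinch the bar across its 28 mm.
- chisel_grip (a point): Centre of the blue chisel's handle: 100 (x) x 24 (y) x 20 mm thick; the brass collar and steel blade reach 95 mm from this point along +x. 0.12 kg, balanced within 20 mm of this point. z up, point 10 mm above its underside. Lies on the floor of one of the tray's bays, under the block, about mid-bay, 30 mm free on each side: fingers may have to be only partly open.
- tray: Fixed plywood tray 236 (x) x 276 mm (y); origin under its centre, on the bench. Rim 42 mm high, floor at 6 mm. Two bays 220 (x) x 96 mm, centred at y = +58 and -58 mm, between ledges along x (tops at 30 mm; middle one 20 mm wide, outer 24 mm). The blue chisel is in either bay, along x within 4 degrees; the other bay has a like chisel with a brown wooden handle, uncovered, not wanted.
- green_mat: Green mat fixed on the bench on one side of the tray (left or right), 220 (x) x 180 mm (y), 4 mm thick; origin at the centre of its underside, on the bench. The rubbing block goes here, any way round. Hammer, stone off-cut, brush pot and slate relief lie beyond the tray and mats, at the bench's far edge.
- cork_mat: Brown cork mat fixed on the bench on the tray's other side, 240 (x, its length) x 110 mm (y), 4 mm thick; origin at the centre of its underside, on the bench. The blue chisel is laid along its x, blade either way.
Things that resemble listed ones, but are neither listed nor needed, are in the scene too. What is shaped like the part that bears block_grip but purple or turquoise is not meant.

How it is judged (in metres and radians):
On the way, in this order (a step that is already met when the one before it is completed fails the run):
1. the rubbing block stands upright on the middle of the green mat, let go (horizontal distance between block_grip and green_mat below 0.04 m and height (world z) of block_grip below 0.042 m and angle between block_grip's own z axis and vertical below 0.17 rad and contact force between block and the fingers below 0.1 N and linear speed of block below 0.03 m/s), for 0.2 s.
2. the blue chisel is lifted clear of the tray (height (world z) of chisel_grip above 0.06 m), for 0.1 s.
At the end, for the whole second after the job is handed in: The block stands upright (10 degrees) on the green mat, within 40 mm of its centre. The blue chisel lies flat on the cork mat, handle centre within 50 mm of its centre lengthwise and 25 mm across, along the mat within 15 degrees either way round. Both released, at rest (all of step 1 and x of chisel_grip in the frame of cork_mat between -0.05 and 0.05 m and y of chisel_grip in the frame of cork_mat between -0.025 and 0.025 m and height (world z) of chisel_grip below 0.024 m and angle between the x axis of chisel_grip and the x axis of cork_mat, either way round below 0.26 rad and contact force between chisel and the fingers below 0.1 N and linear speed of chisel below 0.03 m/s); the robot touches nothing.
It fails at once if the chisel is let go in the air, more than 45 mm above where it would lie on the mat (height (world z) of chisel_grip above 0.06 m and contact force between chisel and anything else below 0.05 N).
It fails at once if the rubbing block is let go in the air, more than 55 mm above where it would stand on the mat (height (world z) of block_grip above 0.09 m and contact force between block and anything else below 0.05 N).
It also fails if it takes over 58 s, if anything falls off the work surface, if the arm or the gripper's body presses on something with over 40 N, if the wrist force passes 120 N, or if a joint passes its speed limit or range.

## Robot

A 6-joint arm with a two-finger parallel gripper is mounted at the origin on the work surface. World frame = base frame: x ahead of the robot, y to its left, z up, the work surface at z = 0. Lengths are in mm, angles in rad, forces in N, time in s.
With the tool pointing down it reaches from about 300 to 775 mm from the base axis. Payload 14.6 kg.
Tool frame: the origin (TCP) lies on the centre line of the jaws, within the pads' length; the fingertips stand 19 mm ahead of it and the grasp point (between the pads) is the TCP (bot.tip_reach is the distance from the TCP to the fingertips, in mm); z points along the fingers, y is the line along which they close (so a half turn about z gives the same grasp; the last joint's range is limited). The gripper opens to 85 mm and grips with 20 to 120 N. Pads are 22 mm wide; open, the fingers measure 114 mm over their backs; the gripper's body (76 mm by 85 mm) begins 54 mm behind the grasp point. The pads swing forward as they close: fully open they stand 13 mm farther back than shut.
Start: joints at [-1.173, 0.3, 1.521, -0, 1.321, -0.067], TCP at [246.526, -491.644, 214.381] pointing down, gripper open.
Joint ranges: [-3.03, 3.03], [-0.79, 2.21], [0.23, 2.52], [-1.04, 4.18], [0, 3.07], [-2.55, 2.55]. Speed limits (rad/s): [2.22, 2.22, 2.57, 3.14, 3.14, 3.14].

## Interface

Orientations are given as a unit quaternion [w, x, y, z].
In Python, from rig import bot gives the robot as it stands. Calls block until the motion is done:
- bot.move_to(position, orientation): joint-space move of the TCP to a pose.
- bot.servo_line(position, attitude=None, speed=150, until_force=None): straight line of the TCP; attitude=None keeps the orientation; speed is the mean speed in mm/s. With until_force (N) it stops when the force on the tool has changed by that much, and returns True; else False.
- bot.move_joints(angles): joint-space move.
- bot.move_gripper(opening, grip_force=None): finger opening in mm; grip_force is the grip in N (None keeps the last); returns when the fingers have stopped.
- bot.dwell(seconds).
- bot.ik(position, orientation): joint angles nearest the present ones, or None.
- bot.read_state(): the state.
- bot.read_camera(name): name is "side" or "top" or "wrist"; returns a dict with "image" (400x640x3 uint8, blue, green, red), "depth" (400x640 float32, mm along the optical axis (not along the pixel's ray), 0 where there is no reading), "fovy" (degrees; the focal length in pixels is half the picture's height over the tangent of half this angle, whatever the lens; pixels are square), "cx", "cy" (the principal point, pixels), "eye" and "attitude" of the camera in the world; the wrist camera has in their place "mount" (4x4, takes a point from camera to tool coordinates, whose origin is the TCP and whose axes are the flange's). Camera axes: x right, y down, z forward; pixel columns grow to the right and rows downward; lengths in mm; the calibration is good to about 2 mm. A picture is of the moment at which its call begins: read the wrist's pose just before it.
A pose or a line that the arm cannot do raises bot.MotionError and nothing moves.
- bot.finish_job(): hands the job in; it is judged then, once.
The state is a dict: "clock": time; "joint_positions": joint angles; "qvel": joint speeds; "effort": joint torques, N m; "ee_pos": TCP position; "tool_rot": TCP orientation; "ft_force": force on the tool from outside, world axes, zero at the start; "moment": the same for the moment, N m; "grip_width": finger opening in mm; "grip_force": force on a finger pad.
Only numpy, scipy, OpenCV 4.12 (cv2) and the standard library are available. Lean on these libraries where they do the work, as an engineer would, in place of code of your own. Each camera call takes 0.05 s, during which the arm holds its last target. There are 200 camera calls.

## Working session

There is one attempt and no reset: what is moved stays moved. The work goes in short steps, each a Python script; the robot and the scene stay as the last script left them, time stands still between calls to the robot, and variables do not carry over. Pictures are saved under pics/ and viewed, at most 10 in all, crops included, and the job is handed in when it is done.

```bash
mkdir -p pics; ls; cat > h.py <<'E'
import numpy as np, cv2
from rig import bot
from scipy.spatial.transform import Rotation as R
def rot(q): return R.from_quat([q[1],q[2],q[3],q[0]])
def cam(name):
    s=bot.read_state(); c=bot.read_camera(name)
    c['f']=200/np.tan(np.radians(c['fovy'])/2)
    if name=='wrist':
        M=np.array(c['mount']); T=np.eye(4); T[:3,:3]=rot(s['tool_rot']).as_matrix(); T[:3,3]=s['ee_pos']
        c['T']=T@M
    else:
        T=np.eye(4); a=np.array(c['attitude'])
        T[:3,:3]=a if a.shape==(3,3) else rot(a).as_matrix(); T[:3,3]=c['eye']; c['T']=T
    return c
def plane(c,uv,z):
    uv=np.atleast_2d(uv).astype(float)
    d=np.c_[(uv[:,0]-c['cx'])/c['f'],(uv[:,1]-c['cy'])/c['f'],np.ones(len(uv))]@c['T'][:3,:3].T
    o=c['T'][:3,3]; return o+d*((z-o[2])/d[:,2])[:,None]
def cloud(c):
    v,u=np.mgrid[:400,:640]; d=c['depth']
    p=np.stack([(u-c['cx'])/c['f']*d,(v-c['cy'])/c['f']*d,d],-1)
    return p@c['T'][:3,:3].T+c['T'][:3,3]
E
python3 - <<'E'
from h import *
for n in('top','side'):
    c=cam(n); cv2.imwrite(f'pics/{n}0.png',c['image']); print(n,c['T'].round(2).tolist(),c['fovy'],c['cx'],c['cy'])
s=bot.read_state();print(s['tool_rot'],s['clock'],s['grip_width'])
E
```

```text
pics
top [[-0.01, -0.99, 0.1, 297.2], [-1.0, 0.0, -0.01, 3.76], [0.01, -0.1, -0.99, 1059.59], [0.0, 0.0, 0.0, 1.0]] 54.412742869896405 314.97340633401274 199.54800968090572
side [[1.0, -0.04, 0.09, 296.01], [-0.1, -0.54, 0.83, -825.22], [0.02, -0.84, -0.54, 635.96], [0.0, 0.0, 0.0, 1.0]] 52.83639968510469 316.9321689984601 201.0622560175753
[-4.85552256e-04  9.73113796e-01  2.30324332e-01 -7.78594011e-05] 0.1 85.56146783454828
```

View pics/top0.png

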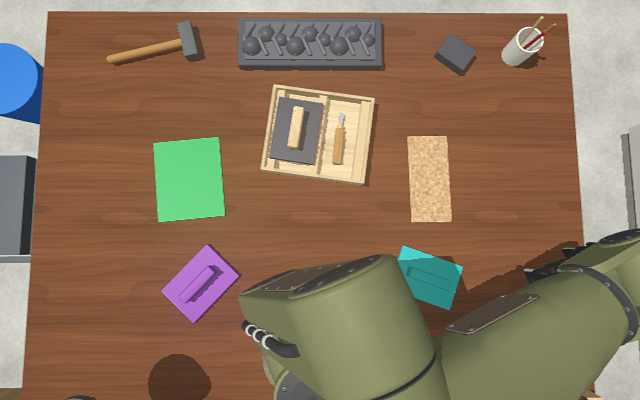

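View pics/side0.png

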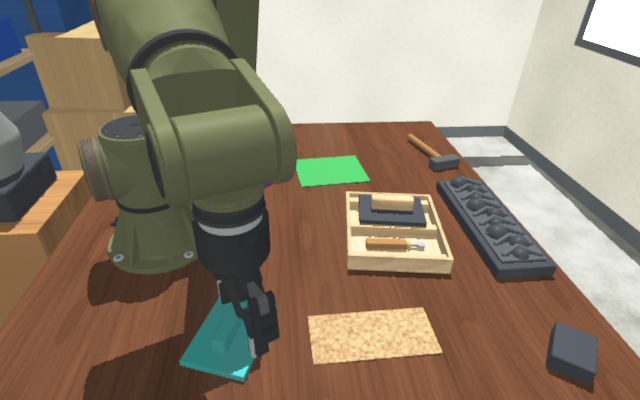

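The top view shows the slate block with its beech bar at (296,127) in the tray's left bay. Possible confusions for the block are the purple copy (200,285), the turquoise copy (430,278), the relief (310,43) and the off-cut (455,55). For the chisel it is the brown-handled one at (339,140). Green mat is at (190,180), cork mat at (430,180). I choose the bar at (296,127).

```bash
cat >> h.py <<'E'
def rect(c,mask,z,largest=True):
    cs,_=cv2.findContours(mask.astype(np.uint8),cv2.RETR_EXTERNAL,cv2.CHAIN_APPROX_NONE)
    k=max(cs,key=cv2.contourArea); p=plane(c,k[:,0,:],z)[:,:2].astype(np.float32)
    (x,y),(w,h),a=cv2.minAreaRect(p)
    if w<h: a+=90; w,h=h,w
    a=(a+90)%180-90
    return np.array([x,y]),(w,h),a,k[:,0,:].mean(0)
def box(shape,x0,x1,y0,y1):
    m=np.zeros(shape[:2],bool); m[y0:y1,x0:x1]=1; return m
E
python3 - <<'E'
from h import *
c=cam('top'); im=c['image']; hsv=cv2.cvtColor(im,cv2.COLOR_BGR2HSV); H,S,V=[hsv[...,i].astype(int) for i in range(3)]
print('green',rect(c,(abs(H-60)<15)&(S>100)&box(im.shape,140,240,120,240),4))
m=(V>120)&(H>8)&(H<28)&(S<170)&box(im.shape,400,460,128,230)
print('cork',rect(c,cv2.morphologyEx(m.astype(np.uint8),cv2.MORPH_CLOSE,np.ones((3,3))),4))
m=(V>110)&(H>8)&(H<30)&(S<170)&box(im.shape,283,306,100,155)
print('bar',rect(c,m,78)); 
m=(S<70)&(V<110)&box(im.shape,265,328,90,170)
print('plate',rect(c,cv2.morphologyEx(m.astype(np.uint8),cv2.MORPH_CLOSE,np.ones((9,9))),44))
P=cloud(c); z=P[...,2]; print('z bar,plate,floor,mat,cork',[z[a].round(1) for a in[(127,296),(150,283),(100,350),(180,190),(180,430)]])
m=(V>110)&(H>8)&(H<30)&(S<140)&box(im.shape,255,385,78,192)|(m>0)
print('tray',rect(c,cv2.morphologyEx(m.astype(np.uint8),cv2.MORPH_CLOSE,np.ones((9,9))),42))
cv2.imwrite('pics/crop1.png',cv2.resize(im[75:195,250:390],None,fx=4,fy=4))
E
```

```text
green (array([462.00802612, 332.84155273]), (220.31153869628906, 181.75759887695312), 5.442305564880371, array([188.41811847, 179.13240418]))
cork (array([ 462.28106689, -328.90612793]), (285.2001037597656, 165.32369995117188), -1.5558013916015625, array([429.5, 178.5]))
bar (array([583.80426025,  39.15080261]), (115.13268280029297, 31.30266571044922), -8.974288940429688, array([295.29411765, 127.48039216]))
plate (array([583.09185791,  20.69633865]), (112.02417755126953, 27.71168327331543), -18.519180297851562, array([302.08163265, 132.75510204]))
z bar,plate,floor,mat,cork [np.float64(77.5), np.float64(46.4), np.float64(18.7), np.float64(2.5), np.float64(1.8)]
tray (array([576.12408447, -25.97622681]), (350.30108642578125, 309.7117919921875), -89.94922842085361, array([319.36645963, 134.38302277]))
```

View pics/crop1.png

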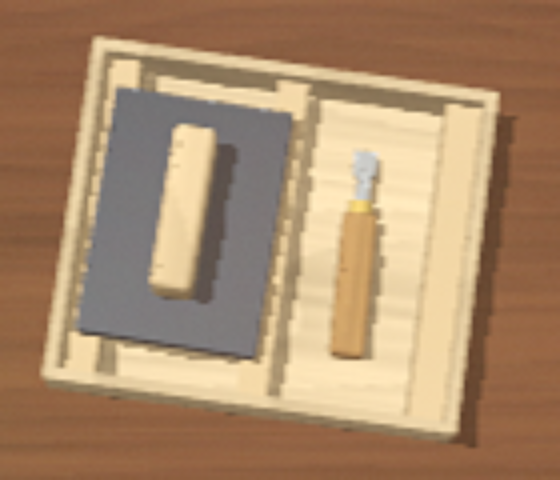

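The crop confirms it: a grey slate plate with a pale beech bar in the +y bay, and the brown-handled chisel uncovered in the −y bay. I'll go above the bar and look from close by.

```bash
cat >> h.py <<'E'
def down(adeg):
    a=np.radians(adeg); q=(R.from_euler('z',a)*R.from_euler('x',np.pi)).as_quat(); return [q[3],q[0],q[1],q[2]]
def pose(x,y,z,a):
    for k in (0,180,-180):
        j=bot.ik([x,y,z],down(a+k))
        if j is not None: print('k',k,np.round(j,2))
E
python3 - <<'E'
from h import *
print(bot.tip_reach)
c=cam('top')
p=plane(c,[[407,136],[447,136],[452,221],[411,222]],4); print('cork',p.mean(0).round(1),np.degrees(np.arctan2(*(p[0]+p[1]-p[2]-p[3])[[1,0]])),np.linalg.norm(p[0]-p[3]),np.linalg.norm(p[0]-p[1]))
pose(584,39,67,-9); pose(462,333,41,5); pose(462,-329,17,0);pose(584,39,250,-9)
bot.move_to([584,39,250],down(-9))
w=cam('wrist'); cv2.imwrite('pics/w1.png',w['image']); print(w['T'].round(2).tolist(),w['fovy'],bot.read_state()['clock'])
E
```

```text
19.0
cork [ 460.9 -327.     4. ] 1.008985490409816 239.1548374573232 111.86297511797594
k 0 [ 0.    0.53  1.56 -0.    1.05  1.73]
k 180 [ 0.    0.53  1.56  0.    1.05 -1.41]
k -180 [ 0.    0.53  1.56  0.    1.05 -1.41]
k 0 [ 0.56  0.54  1.62 -0.    0.98  2.04]
k 180 [ 0.56  0.54  1.62  0.    0.98 -1.1 ]
k -180 [ 0.56  0.54  1.62  0.    0.98 -1.1 ]
k 0 [-0.68  0.57  1.63 -0.    0.93  0.89]
k 180 [-0.68  0.57  1.63  0.    0.93 -2.25]
k -180 [-0.68  0.57  1.63  0.    0.93 -2.25]
k 0 [ 0.    0.36  1.36 -0.    1.42  1.73]
k 180 [ 0.    0.36  1.36  0.    1.42 -1.41]
k -180 [ 0.    0.36  1.36  0.    1.42 -1.41]
[[-0.16, -0.95, -0.26, 649.56], [-0.99, 0.15, 0.04, 27.75], [0.0, 0.26, -0.96, 410.39], [0.0, 0.0, 0.0, 1.0]] 69.80704549590699 2.5
```

View pics/w1.png

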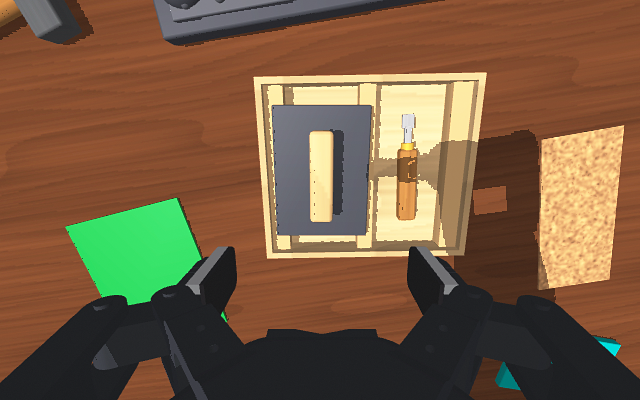

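The wrist view shows the bar at (321,176) on its slate plate, with no blue visible; the brown chisel is at (407,180) in the other bay.

```bash
python3 - <<'E'
from h import *
c=cam('wrist'); im=c['image']; P=cloud(c)
m=(P[...,2]>66)&(P[...,2]<90)&box(im.shape,295,350,120,235)
print('bar',rect(c,m,78),np.median(P[m][:,2]))
hsv=cv2.cvtColor(im,cv2.COLOR_BGR2HSV)
m=(hsv[...,1]<110)&(hsv[...,2]<140)&box(im.shape,268,374,100,240)
print('plate',rect(c,cv2.morphologyEx(m.astype(np.uint8),cv2.MORPH_OPEN,np.ones((5,5))),44))
t=plane(c,[[254,77],[487,73],[466,254],[267,259]],42); print('tray',t.mean(0),np.linalg.norm(t[0]-t[1]),np.linalg.norm(t[0]-t[3]),np.degrees(np.arctan2(*(t[0]-t[3])[[1,0]])))
E
```

```text
bar (array([589.46392822,  37.75791931]), (106.8902587890625, 27.651348114013672), -9.000373840332031, array([321.        , 175.59633028])) 78.55104958724189
plate (array([588.41131592,  37.74021149]), (168.61851501464844, 121.56581115722656), -8.997116088867188, array([321.04719101, 167.9752809 ]))
tray [579.28945579 -22.39758001  42.        ] 276.6163090949487 237.3227634701485 -8.135763405966557
```

```bash
python3 - <<'E'
from h import *
q=down(-9)
bot.move_to([588.5,38,120],q)
print(bot.servo_line([588.5,38,68],speed=60,until_force=12), bot.read_state()['ee_pos'])
bot.move_gripper(20,60)
s=bot.read_state(); print(s['grip_width'],s['grip_force'],s['ee_pos'],s['ft_force'])
bot.servo_line([588.5,38,160],speed=80)
s=bot.read_state(); print(s['grip_width'],s['grip_force'],s['ft_force'],s['clock'])
bot.move_to([462,333,120],down(5)) 
s=bot.read_state(); print(s['grip_width'],s['ft_force'],s['clock'])
c=cam('wrist'); cv2.imwrite('pics/w2.png',c['image'])
E
```

```text
False [588.73067605  38.02037164  68.39622372]
20.23441383871168 0.0 [588.49795909  38.00738446  67.99787077] [ 0.12152152  0.40428706 -0.24516412]
19.900057870175868 0.0 [-0.17890005 -0.40508939  0.80636365] 6.0833
19.9199033034541 [-0.43735274  0.001205   -0.35942665] 7.3083
```

View pics/w2.png

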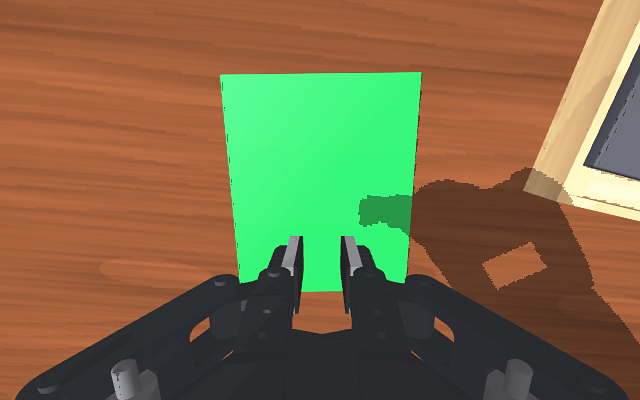

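The picture shows the green mat with the jaws empty at (322,265): the grasp missed, and the block is still in the tray at the right edge. I'll compare where the fingers really are with the claimed TCP.

```bash
python3 - <<'E'
from h import *
c=cam('wrist'); s=bot.read_state(); P=cloud(c)
Tt=np.eye(4);Tt[:3,:3]=rot(s['tool_rot']).as_matrix();Tt[:3,3]=s['ee_pos']
M=np.array(c['mount']); print(M.round(2))
Mi=np.linalg.inv(M)
for z in(-20,0,19):
    p=Mi@[0,0,z,1]; print(z,(c['f']*p[:2]/p[2]+[c['cx'],c['cy']]).round(1),p[2])
Q=(P-Tt[:3,3])@Tt[:3,:3]
for uv in[(298,240),(300,250),(347,240),(345,250),(297,270),(350,270),(302,290),(342,290)]: print(uv,Q[uv[1],uv[0]].round(1),c['depth'][uv[1],uv[0]])
# nearest-to-table finger points
m=(c['depth']>0)&(abs(Q[...,1])<40)&(abs(Q[...,0])<40)&(Q[...,2]<60)
print('max tool z of finger',np.percentile(Q[m][:,2],[50,95,99,100]))
bot.move_to([588.5,38,250],down(-9))
c=cam('wrist'); cv2.imwrite('pics/w3.png',c['image']); P=cloud(c)
m=(P[...,2]>66)&(P[...,2]<90)&box(c['image'].shape,280,350,120,235)
print('bar',rect(c,m,78),np.median(P[m][:,2])); print(s['clock'])
E
```

```text
[[ 0.0000e+00 -9.6000e-01 -2.6000e-01  6.6350e+01]
 [ 1.0000e+00  0.0000e+00  0.0000e+00  7.0000e-02]
 [ 0.0000e+00 -2.6000e-01  9.6000e-01 -1.6045e+02]
 [ 0.0000e+00  0.0000e+00  0.0000e+00  1.0000e+00]]
-20 [321.2 253. ] 152.97953136329346
0 [321.3 238.6] 172.27148752893595
19 [321.3 227.6] 190.59884588629632
(298, 240) [ 10.8 -11.6 -27.9] 142.56136
(300, 250) [ 10.   -9.9 -37.9] 133.09187
(347, 240) [ 10.7  12.8 -27.6] 142.78778
(345, 250) [ 10.6  10.9 -39.2] 131.6295
(297, 270) [  8.8  -9.9 -54.6] 117.28743
(350, 270) [  9.3  11.7 -55.5] 116.316986
(302, 290) [-107.1  -20.9  114.3] 310.71652
(342, 290) [-107.8   22.6  115.5] 312.13858
max tool z of finger [-96.73679383 -47.37902951 -28.18368131 -17.78555073]
bar (array([589.84204102,  37.41795349]), (107.49321746826172, 26.880687713623047), -9.363166809082031, array([322.20737327, 178.80645161])) 78.63823013648243
7.4083
```

View pics/w3.png

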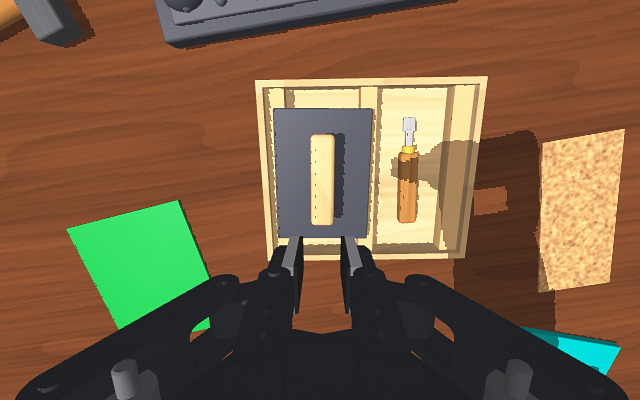

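The fingers (rows 237–300) stop about 45 mm short of where the stated TCP puts the tips, so they closed above the bar; the block has not moved. I'll measure the tip offset precisely from the depth image, at the openings I'll use.

```bash
python3 - <<'E'
from h import *
for w in (20,28,50):
    bot.move_gripper(w)
    c=cam('wrist'); s=bot.read_state(); P=cloud(c)
    Q=(P-np.array(s['ee_pos']))@rot(s['tool_rot']).as_matrix()
    near=(c['depth']>0)&(c['depth']<175)&(Q[...,2]>-60)
    for side in(-1,1):
        m=near&(side*Q[...,1]>0); n=cv2.erode(m.astype(np.uint8),np.ones((3,3)))>0
        v,u=np.where(m); k=v.argmin(); q=Q[m]
        print(w,round(s['grip_width'],1),side,'top pix',u[k],v[k],'maxz',np.sort(q[:,2])[-6:].round(1),'eroded',Q[n][:,2].max().round(1),'y at tip',np.median(abs(q[q[:,2]>-40][:,1])).round(1), 'x', np.percentile(q[:,0],[1,99]).round(1))
print(s['clock'])
E
```

```text
20 20.0 -1 top pix 290 236 maxz [-18.5 -18.2 -18.2 -18.  -17.9 -17.3] eroded -22.6 y at tip 13.6 x [-10.8  11.9]
20 20.0 1 top pix 341 236 maxz [-18.3 -18.2 -18.  -17.7 -17.6 -16.6] eroded -22.6 y at tip 13.8 x [-10.7  11.7]
28 28.0 -1 top pix 282 236 maxz [-19.6 -19.6 -19.2 -19.  -19.  -18.7] eroded -22.3 y at tip 16.5 x [-10.8  11.7]
28 28.0 1 top pix 349 236 maxz [-20.2 -19.9 -19.6 -19.4 -19.3 -19.3] eroded -22.8 y at tip 16.9 x [-11.   11.8]
50 50.0 -1 top pix 260 238 maxz [-21.4 -21.4 -21.3 -21.2 -20.6 -19.7] eroded -23.8 y at tip 24.9 x [-10.9  11.2]
50 50.0 1 top pix 371 238 maxz [-21.3 -21.1 -21.  -20.8 -20.8 -20.6] eroded -23.4 y at tip 25.4 x [-10.8  11.2]
9.725
```

The real tips sit at tool z ≈ −18.5, not +19, so the tool is about 38 mm shorter than stated; laterally it is centred. Tip height is therefore ee_z + 18.5. I'll retry with a guarded descent.

```bash
cat >> h.py <<'E'
TIP=18.5  # world tip height = ee_z + TIP (tool pointing down)
def show(t=''):
    s=bot.read_state(); print(t,'w',round(s['grip_width'],1),'F',round(s['grip_force'],1),'ft',np.round(s['ft_force'],1),'ee',np.round(s['ee_pos'],1),'t',round(s['clock'],2)); return s
E
python3 - <<'E'
from h import *
bot.move_gripper(55)
bot.move_to([589,38,80],down(-9))
print(bot.servo_line([589,38,31],speed=50,until_force=8)); s=show('down')
bot.move_gripper(20,70); s=show('grip')
if s['grip_width']>24:
    bot.servo_line([589,38,s['ee_pos'][2]+15],speed=50); show('lift')
    c=cam('wrist'); cv2.imwrite('pics/w4.png',c['image'])
E
```

```text
False
down w 55.2 F 0.0 ft [ 0.2 -0.6 -1.2] ee [589.2  38.   31.3] t 11.8
grip w 27.1 F 70.6 ft [-0.9  0.5  4.9] ee [589.2  38.1  31.5] t 12.16
lift w 26.9 F 69.2 ft [-0.9 -0.  -6.9] ee [588.9  38.   46.5] t 12.62
```

```bash
python3 - <<'E'
from h import *
bot.servo_line([589,38,110],speed=120)
bot.move_to([462,333,70],down(5)); show('above')
c=cam('wrist'); im=c['image']; cv2.imwrite('pics/w5.png',im)
bot.servo_line([462,333,16],speed=80)
r=bot.servo_line([462,333,1],speed=25,until_force=4); show(('contact',r))
E
```

```text
above w 26.5 F 69.3 ft [ 0.4 -0.8 -6.3] ee [462.7 332.2  70. ] t 14.57
('contact', True) w 27.0 F 71.1 ft [-0.8 -1.6  7. ] ee [462.  333.    5.5] t 15.92
```

View pics/w5.png

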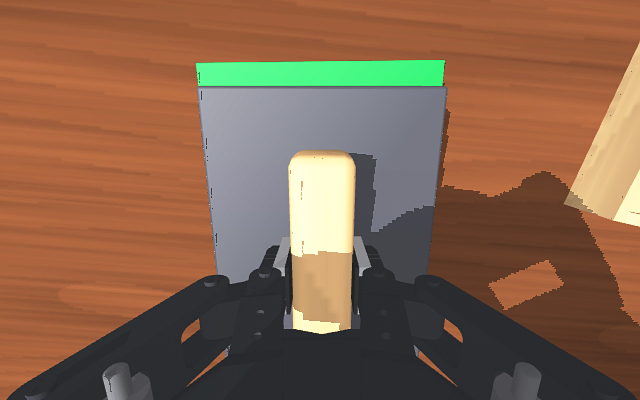

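The block is held level with its bar between the pads at (322,250), over the green mat, and contact came at the expected height. I'll release it, back off, check it and look into the tray.

```bash
python3 - <<'E'
from h import *
bot.move_gripper(55); bot.dwell(0.3); show('open')
bot.servo_line([462,333,110],speed=150)
c=cam('wrist'); P=cloud(c); m=(P[...,2]>33)&(P[...,2]<70)&box(c['image'].shape,230,410,90,300)&(abs(P[...,0]-462)<80)&(abs(P[...,1]-333)<40)
print('bar z',np.median(P[m][:,2]))
bot.move_gripper(45)
bot.move_to([580,38,190],down(-9)); show()
c=cam('wrist'); im=c['image']; cv2.imwrite('pics/w6.png',im)
hsv=cv2.cvtColor(im,cv2.COLOR_BGR2HSV); m=(abs(hsv[...,0].astype(int)-110)<15)&(hsv[...,1]>120)&(hsv[...,2]>50)&box(im.shape,200,450,60,320)
print('blue',rect(c,m,22)); P=cloud(c); print(np.percentile(P[m][:,2],[10,50,90]))
t=cam('top'); hs=cv2.cvtColor(t['image'],cv2.COLOR_BGR2HSV); 
mp=(hs[...,1]<70)&(hs[...,2]<140)&box(im.shape,150,230,130,230); print('plate',rect(t,cv2.morphologyEx(mp.astype(np.uint8),cv2.MORPH_CLOSE,np.ones((9,9))),18))
E
```

```text
open w 55.0 F 0.0 ft [0.3 0.3 0.2] ee [461.2 332.5   4.4] t 16.6
bar z 52.672206866366366
 w 44.5 F 0.0 ft [0.1 0.2 0.2] ee [579.7  39.  189.6] t 19.01
blue (array([572.28527832,  41.42111206]), (98.43763732910156, 22.801740646362305), -8.429573059082031, array([320.59390863, 187.83756345]))
[25.45702745 26.71047099 27.76500794]
plate (array([459.37994385, 331.83395386]), (168.9959259033203, 121.63542175292969), 5.1200385093688965, array([190.84918033, 176.61967213]))
```

View pics/w6.png

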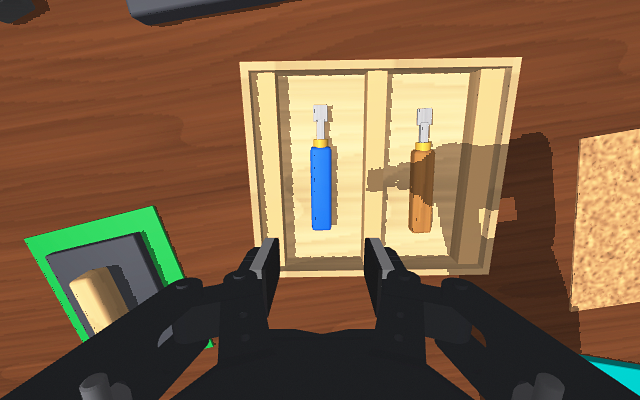

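The blue chisel lies uncovered at (321,188) in the left bay, blade up the picture, with free room both sides; the block stands upright on the green mat, 3 mm off centre.

```bash
python3 - <<'E'
from h import *
q=down(-8.4); x,y=573,41.3
bot.move_gripper(46)
bot.move_to([x,y,50],q)
print(bot.servo_line([x,y,-8.5],speed=60,until_force=6)); show('down')
bot.move_gripper(14,50); s=show('grip')
if s['grip_width']>18:
    bot.servo_line([x,y,100],speed=100); show('lift')
    c=cam('wrist'); im=c['image']; cv2.imwrite('pics/w7.png',im)
    for a in(1,181): print(bot.ik([461,-327,50],down(a)))
E
```

```text
False
down w 45.6 F 0.0 ft [-0.3  0.8  0.1] ee [573.3  41.3  -8.1] t 21.07
grip w 23.2 F 50.1 ft [-1.2 -0.3  6. ] ee [573.4  41.3  -7.9] t 21.39
lift w 23.0 F 49.4 ft [-1.5 -0.2 -1.6] ee [572.7  41.3  99.3] t 22.62
[-6.81759958e-01  5.19800047e-01  1.62594533e+00 -4.44089210e-16
  9.95847274e-01  8.71583076e-01]
[-0.68175996  0.51980005  1.62594533  0.          0.99584727 -2.27000958]
```

View pics/w7.png

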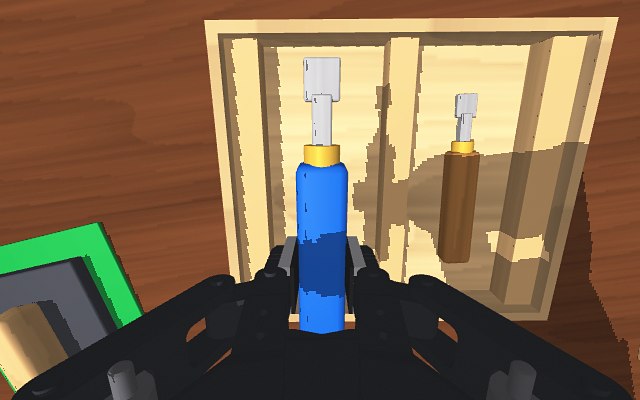

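The chisel is held straight, handle between the pads at (322,265). Now lay it on the cork mat.

```bash
python3 - <<'E'
from h import *
q=down(1); x,y=461,-327
bot.move_to([x,y,60],q); show('above')
bot.servo_line([x,y,0],speed=80)
r=bot.servo_line([x,y,-14],speed=20,until_force=3); show(('contact',r))
bot.move_gripper(45); bot.dwell(0.2); show('open')
bot.servo_line([x,y,100],speed=150)
bot.move_to([400,-250,200],q); bot.dwell(.3)
t=cam('top'); c=cam('side'); im=c['image']; cv2.imwrite('pics/s2.png',im)
def blue(c):
    h=cv2.cvtColor(c['image'],cv2.COLOR_BGR2HSV); return (abs(h[...,0].astype(int)-110)<15)&(h[...,1]>120)&(h[...,2]>50)
for k,b in((t,(380,480,110,250)),(c,(290,450,290,380))): 
    m=blue(k)&box(im.shape,*b)
    if m.sum()>20: print('blue',rect(k,m,20),np.median(cloud(k)[m][:,2]))
show()
E
```

```text
above w 22.8 F 49.4 ft [ 0.1  0.1 -1. ] ee [ 461.5 -326.3   60.1] t 24.12
('contact', True) w 23.0 F 50.2 ft [-1.9  1.1  5.8] ee [ 460.9 -327.   -10. ] t 25.54
open w 45.2 F 0.0 ft [ 0.6 -0.2 -0.2] ee [ 460.6 -326.7  -10.4] t 26.08
blue (array([ 496.8097229 , -315.80819702]), (24.91818618774414, 10.30591869354248), -24.677398681640625, array([426.94736842, 164.36842105])) 24.64865640506821
blue (array([ 459.71640015, -332.6131897 ]), (99.21505737304688, 32.72799301147461), 0.967921793460846, array([370.82113821, 329.5203252 ])) 21.624790468849596
 w 45.2 F 0.0 ft [ 0.4 -0.3  1. ] ee [ 400.  -250.1  199.4] t 27.98
```

View pics/s2.png

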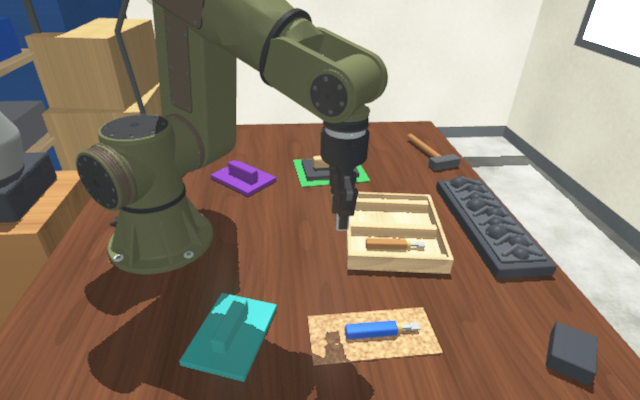

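The side view shows the blue chisel lying flat along the cork mat, its handle centre at (371,329) near the mat's middle, and the block on the green mat at (330,168). The arm is clear of everything.

```bash
python3 -c "
from rig import bot
print(bot.finish_job())"
```

```text
the job is handed in; nothing more can be done
None
```

I've handed the job in: the rubbing block stands upright on the green mat about 3 mm off centre, and the blue chisel lies flat along the cork mat with its handle near the middle, both released; the first grasp closed above the block because the fingers are about 38 mm shorter than stated, so I corrected for that and repeated it, and no verdict was returned.

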